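# Cramp a leaded glass panel square for its corner soldering

### The job

Push the leaded glass panel back so that it lies flat along the whole back rail of the cramp, then wind the star wheel by its spokes to bring the jaw up until it holds the panel firmly against the end stop. It is glass: push gently, nip it firmly but do not force the wheel, leave it clamped with your hand clear, and leave the bottle, jar and hammer where they are.

Things in the scene. Friction and masses are not known exactly. Their poses are not given: they have to be found in the camera images.
- cramp: Fixed panel cramp: two steel ways (flat bars), tops 80 mm above the table, on dark iron feet. Origin on the table; z up, y along the ways from star wheel to end stop, x across them, away from the robot, to the back rail. Ways at x -34 to -10 and 33 to 95 mm; feet at y -170 to -130 and 185 to 225 mm. All but the wheel is below 150 mm.
- back_rail (a point): Foot of the back rail's front face, midway along it, 80 mm above the table (cramp x = 85 mm). The rail is an upright dark bar 22 mm high on the back way, from cramp y = -25 to 220 mm. A panel lying along it has its origin 65 mm in front of this face.
- panel: Loose leaded glass panel in brass edging, 130 (its x) x 180 (its y) x 12 mm, 0.8 kg. Origin at centre of underside. Lies on the ways between jaw and stop, short of the back rail and slightly askew. Its front edge overhangs the front way: free air below and before it. Slides with 3 to 8 N; the jaw carries it to the stop. Over 50 N of push or knock breaks it.
- star_wheel (a joint): Angle (rad) of the star wheel on the screw, whose axis is the cramp's y. Six spokes 60 degrees apart; at 0 and each multiple of 1.047 a spoke points straight up. Growing angle carries the upper spokes away from the robot (cramp's +x) and closes the jaw, 3.82 mm per rad. It stays where it is left, but a tight one eases back a few degrees.
- wheel_hub (a point): Wheel centre, on the screw axis, in the plane of the spokes, 105 mm above the table; travels with the jaw along cramp +y. Hub diameter 40 mm; steel spokes 12 mm thick, ending in black balls of 20 mm diameter centred 74 mm from the axis; they rub on a finger (coefficient about 0.6). Nut post, up to 128 mm high, at least 20 mm to +y of the spokes. Take directions from the cramp.
- jaw: Moving jaw, dark iron block 118 mm wide with cork facing, top 132 mm above the table. Origin at the top of the ways under the middle of its iron face; the cork's face is 5 mm further to cramp +y. Only the screw moves it.
- jaw_face (a point): Middle of the cork face that meets the panel. Wheel running free: about 0.25 N m (4 to 5 N at 55 mm from the axis). With the panel tight on the stop the torque grows 0.38 N m per 100 N of jaw force, 0.5 N per mrad of wheel. Firm: 40 to 100 N at the jaw (0.4 to 0.6 N m); the screw eases back to 55 N when let go. Under 25 N is loose; over 150 N (0.8 N m) cracks the glass.
- stop: Fixed end stop pinned on the ways, dark iron block 118 mm wide. Origin at the top of the ways. Its steel face plate, which meets the panel, is set out on shims by an amount that differs each time and is not measured: it stands 0 to 4 mm from the origin towards the jaw (cramp's -y).
- flux_bottle: Bystander: white plastic bottle with blue cap, diameter 54 mm, height 125 mm, standing beyond the star wheel. Origin at the centre of its underside.
- pigment_jar: Bystander: glass jar with black lid, diameter 68 mm, height 95 mm, standing beyond the star wheel. Origin at the centre of its underside.
- hammer: Bystander: hammer with wooden handle, 240 mm long, lying past the end stop. Origin at the middle of its underside.

How it is judged (in metres and radians):
On the way, in this order (a step that is already met when the one before it is completed fails the run):
1. the panel lies flat along the back rail (x of panel in the frame of cramp above 0.0175 m and angle between the x axis of panel and the x axis of cramp, either way round below 0.02 rad), for 0.1 s.
2. the jaw nips the panel with at least 25 N (contact force between each of jaw, stop and panel above 25 N), for 0.3 s.
At the end, for the whole second after the job is handed in: The panel rests flat on the ways, along the back rail within 2.5 mm and 0.02 rad, held still between the cork jaw and the end stop with at least 25 N at both (all of step 1 and all of step 2 and angle between panel's own z axis and vertical below 0.03 rad and linear speed of panel below 0.01 m/s); the robot touches nothing.
It fails at once if the jaw squeezed the panel with more than 150 N (contact force between jaw and panel above 150 N).
It fails at once if the robot pushed or knocked the panel with more than 50 N (contact force between any of the fingers, the arm and panel above 50 N).
It fails at once if the bottle, the jar or the hammer was moved by more than 20 mm or tipped (distance of any of flux_bottle, pigment_jar, hammer from where it was at the start of the episode above 0.02 m or angle between any of flux_bottle, pigment_jar's own z axis and vertical above 0.3 rad).
It also fails if it takes over 67 s, if anything falls off the work surface, if the arm or the gripper's body presses on something with over 40 N, if the wrist force passes 120 N, or if a joint passes its speed limit or range.

### The arm

A 7-joint arm with a two-finger parallel gripper is mounted at the origin on the work surface. World frame = base frame: x ahead of the robot, y to its left, z up, the work surface at z = 0. Lengths are in mm, angles in rad, forces in N, time in s.
With the tool pointing down it reaches from about 425 to 975 mm from the base axis. Payload 16.7 kg.
Tool frame: the origin (TCP) lies at the very end of the fingers, on their centre line; the grasp point (between the pads) lies grip_depth behind it (grip_depth is the distance from the TCP to the grasp point, in mm); z points along the fingers, y is the line along which they close (so a half turn about z gives the same grasp; the last joint's range is limited). The gripper opens to 85 mm and grips with 20 to 120 N. Pads are 22 mm wide; open, the fingers measure 114 mm over their backs; the gripper's body (76 mm by 85 mm) begins 54 mm behind the grasp point. The pads swing forward as they close: fully open they stand 13 mm farther back than shut.
Start: joints at [1.099, 0.426, 0.074, 1.606, -0.034, 1.111, -0.067], TCP at [213.453, -640.323, 231.302] pointing down, gripper open.
Joint ranges: [-2.85, 2.85], [-0.5, 2.14], [-1.23, 1.37], [0.21, 2.46], [-1.02, 4.16], [0.16, 2.05], [-2.73, 2.73]. Speed limits (rad/s): [1.89, 1.89, 2.39, 2.39, 3.01, 3.01, 3.01].

### API

Orientations are given as [roll, pitch, yaw] about the fixed x, y, z axes, in that order (R = Rz(yaw) Ry(pitch) Rx(roll)).
In Python, from plant import * gives the robot as it stands.
- The arm moves only by the tool drive_tool, never from a script. Its argument "moves" is one flat list of numbers, 7 for each row, row after row: the shift along the tool's x, y, z each as a share of 0.05 m, from -1 to 1, then the turn, a rotation vector about the tool's x, y, z each as a share of pi/2 rad, from -1 to 1, then the closure, from 0 (fully open) to 1 (shut). A call has 1 to 5 rows; each row shifts and turns the commanded pose from where the row before left it, along the tool's axes as they then stand; what a row does not reach is not made up. A row lasts 1/10 s, in which the tool goes at most 50 mm and 8.59 degrees, less where a joint would pass 70% of its speed; a pose out of reach is approached as far as the arm can. A call with a number of a shift or a turn outside -1 to 1 is refused whole. A call with a gripper value outside its range is refused whole. The fingers move at their own pace and stop on an object; "grip_force" is the grip in N (left out, the last holds). Time passes only in rows, so rows that do not move let the fingers close. It gives the time, the measured TCP pose, the force, the opening and the grip force at its end, in the units of the state.
- read_state(): the state, without advancing time (a new reading comes with each control period).
- grab_frame(name): name is "side" or "top"; returns a dict with "color" (420x560x3 uint8, red, green, blue), "fx", "fy", "cx", "cy" (pixels), "dist" ([k1, k2, p1, p2, k3] as OpenCV has them; the pictures are not rectified), "camera_from_world" (4x4, takes a point from world to camera coordinates). Camera axes: x right, y up, looking along -z (the intrinsics and any distortion apply to the point x, -y, -z); pixel columns grow to the right and rows downward; lengths in mm; the calibration is good to about 2 mm. A picture is of the moment at which its call begins. There is no depth.
- sign_off(): hands the job in; it is judged then, once.
Trained networks look in a picture, given as the dict that the camera call returned (one of the last four; its "shot" number tells which), for a name from the list of things; names that differ only in an ending like _2 or _b are one class to them, and where a whole thing is asked for, a point or a joint stands for the part that bears it (a point fixed in the world has none). Each returns a list of dicts, best first, with "confidence" (0 to 1); they miss things now and then, are a little off and sometimes report something else, mostly with a low value. They report only what shows in the picture. A call takes as long as a camera call.
- look_for(picture, query): "location" ([x, y, z] in mm, in the coordinates of the camera as it stood for that picture, good to about 4 mm: the middle of the surface that is visible of it).
The state is a dict: "clock": time; "joints": joint angles; "dq": joint speeds; "joint_efforts": joint torques, N m; "ee_pos": TCP position; "orientation": TCP orientation; "force": force on the tool from outside, world axes, zero at the start; "ft_torque": the same for the moment, N m; "opening": finger opening in mm; "grip_force": force on a finger pad.
Only numpy, scipy, OpenCV 4.12 (cv2) and the standard library are available. Lean on these libraries where they do the work, as an engineer would, in place of code of your own. Each camera call takes 0.05 s, during which the arm holds its last target. There are 200 camera calls.

## Working session

There is one attempt and no reset: what is moved stays moved. The work goes in short steps, Python scripts to look and compute and a tool call to move; the robot and the scene stay as the last step left them, time stands still between calls to the robot, and variables do not carry over. Pictures are saved under pics/ and viewed, at most 10 in all, crops included, and the job is handed in when it is done.

Besides the shell and the picture viewer there is one more tool, called after "Request:" as name(argument=value, ...) on one line, values as JSON. drive_tool: Moves the arm, as the interface text tells. Its arguments: {"type":"object","properties":{"moves":{"type":"array"},"grip_force":{"type":"number"}},"required":["moves"]}

```bash
mkdir -p pics; ls; cat > h.py <<'E'
from plant import *
import numpy as np, cv2
from scipy.spatial.transform import Rotation as R
def w(p,f):
    T=np.linalg.inv(np.array(f["camera_from_world"])); return (T@np.r_[p,1])[:3]
def ray(px,f,z):
    K=np.array([[f["fx"],0,f["cx"]],[0,f["fy"],f["cy"]],[0,0,1]],float)
    u=cv2.undistortPoints(np.array([[px]],float),K,np.array(f["dist"],float))[0,0]
    T=np.linalg.inv(np.array(f["camera_from_world"])); d=T[:3,:3]@np.array([u[0],-u[1],-1]); o=T[:3,3]
    return o+d*(z-o[2])/d[2]
def proj(P,f):
    K=np.array([[f["fx"],0,f["cx"]],[0,f["fy"],f["cy"]],[0,0,1]],float)
    M=np.array(f["camera_from_world"]); q=(M[:3,:3]@np.atleast_2d(P).T).T+M[:3,3]; q=q*[1,-1,-1]
    return cv2.projectPoints(q,np.zeros(3),np.zeros(3),K,np.array(f["dist"],float))[0][:,0]
E
python3 - <<'E'
from h import *
np.set_printoptions(precision=1,suppress=True)
s=read_state();print(s)
for n in("top","side"):
    f=grab_frame(n);cv2.imwrite(f"pics/{n}0.png",f["color"][:,:,::-1])
    print(n,np.linalg.inv(f["camera_from_world"])[:3,3])
    for q in ["cramp","panel","star_wheel","wheel_hub","jaw","jaw_face","stop","back_rail","flux_bottle","pigment_jar","hammer"]:
        try:
            for d in look_for(f,q)[:2]: print(q,w(d["location"],f),round(d["confidence"],2))
        except Exception as e: print(q,e)
E
```

```text
pics
{'clock': 0.0, 'joints': array([ 1.1,  0.4,  0.1,  1.6, -0. ,  1.1, -0.1]), 'dq': array([ 0.,  0., -0., -0.,  0.,  0., -0.]), 'joint_efforts': array([ -0. , -95. ,   3.8, -46.4,   0. ,   0. ,   0. ]), 'ee_pos': array([ 213.4, -640. ,  230.6]), 'orientation': array([-3.1,  0. ,  0.3]), 'force': array([-0.1, -0.2,  0.3]), 'ft_torque': array([ 0., -0., -0.]), 'grip_force': 0.0, 'opening': 84.96784246942902}
top [ 315.7   21.4 1348. ]
cramp [ 620.9 -107.7   78.4] 0.69
cramp [ 613.  -122.5  121.5] 0.68
panel [589.1  11.2  92.4] 0.86
star_wheel [ 618.4 -246.   117.9] 0.91
wheel_hub [ 618.4 -241.1  120.4] 0.74
jaw [ 614.1 -125.2  126.2] 0.67
jaw_face [ 611.2 -129.   125.9] 0.58
stop [579.8 136.  115.9] 0.73
back_rail [ 623.9 -109.7   82.8] 0.8
back_rail [589.6  12.4  94.7] 0.27
flux_bottle [ 466.1 -410.1   85.4] 0.55
flux_bottle [574.3 434.2  25.5] 0.54
pigment_jar [ 596.3 -421.5   96. ] 0.83
hammer [573.7 434.1  24.5] 0.79
side [-89.4 932.6 912.2]
cramp [598.4   5.7  79.2] 0.81
cramp [ 608.3 -242.1  123. ] 0.4
panel [584.3   9.9  88.3] 0.75
star_wheel [ 608.3 -242.   124.2] 0.68
wheel_hub [ 608.  -243.8  117.3] 0.74
jaw [599.8 -98.9 118.5] 0.78
jaw_face [597.6   3.9  77.7] 0.71
jaw_face [ 603.7 -100.8  119.9] 0.69
back_rail [598.7   2.8  79.3] 0.62
flux_bottle [ 456.6 -407.    59.9] 0.94
pigment_jar [ 585.6 -415.3   62.3] 0.88
hammer [565.8 438.1  21.8] 0.98
hammer [600.5 -99.5 121.7] 0.19
```

```bash
python3 - <<'E'
import cv2
a=cv2.imread("pics/top0.png");print(a.shape)
c=a[110:330,100:460]; cv2.imwrite("pics/top0c.png",cv2.resize(c,None,fx=2.2,fy=2.2,interpolation=cv2.INTER_CUBIC))
E
```

```text
(420, 560, 3)
```

View pics/top0.png

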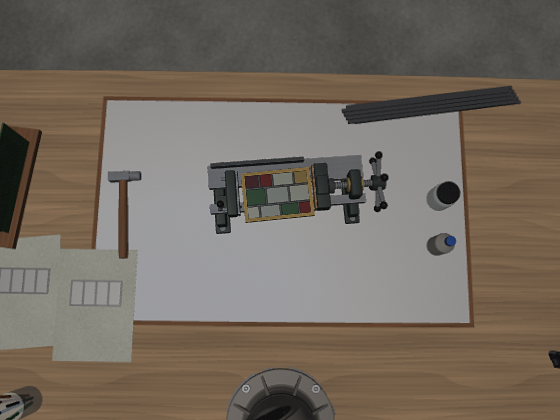

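View pics/side0.png

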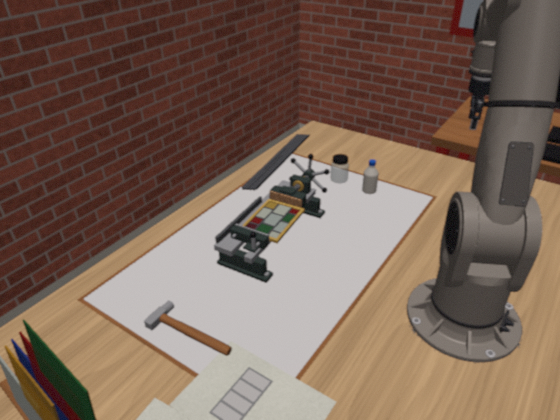

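The top view shows the rail from about (209,165) to (303,159), the panel around (278,195) and the wheel at (377,183). The side view shows the same layout, with the jar and bottle beyond the wheel. I'll zoom in for edges.

View pics/top0c.png

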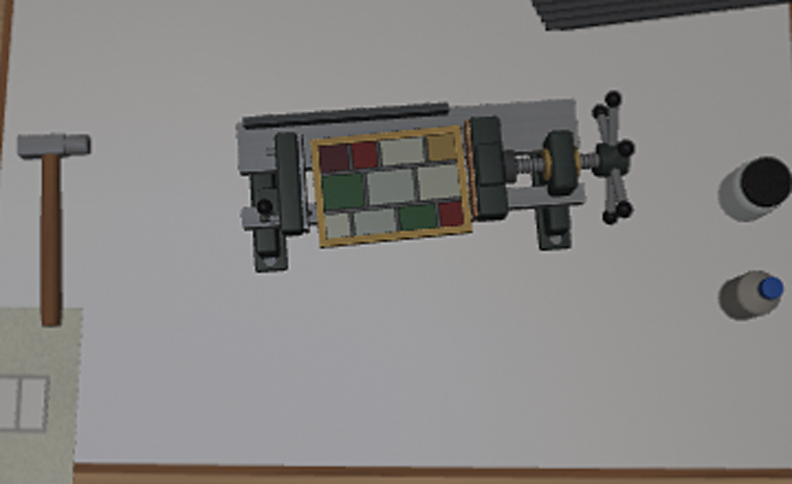

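```bash
python3 - <<'E'
from h import *
from scipy.optimize import least_squares
np.set_printoptions(precision=1,suppress=True)
f=grab_frame("top")
c=lambda u,v:(u/2.2+100-.27,v/2.2+110-.27)
# cramp fit: rail top corners front (x85,z102), y220 & -25 ; way back edge x95 z80; jaw/wheel hub
obs=[((245,127),(85,220,102)),((448,113),(85,-25,102)),((448,103),(107,-25,102)),((245,117),(107,220,102))]
def cr(p,P):
    a=p[2];P=np.array(P,float);return np.c_[p[0]+P[:,0]*np.cos(a)-P[:,1]*np.sin(a),p[1]+P[:,0]*np.sin(a)+P[:,1]*np.cos(a),P[:,2]]
O=np.array([c(*o[0]) for o in obs]);P=[o[1] for o in obs]
r=least_squares(lambda p:(proj(cr(p,P),f)-O).ravel(),[600,-30,0]);print("cramp rail fit",r.x[:2],round(r.x[2],4),r.fun)
for n,px,z in [("wayback y+",(237,123),80),("wayback y-",(575,100),80),("frontway",(585,203),80),("hub",(612,159),105)]: print(n,ray(c(*px),f,z))
P2=[(65,90,12+80),(65,-90,92),(-65,-90,92),(-65,90,92)]
O2=np.array([c(*q) for q in [(312,141),(460,126),(472,230),(323,246)]])
r2=least_squares(lambda p:(proj(cr(p,P2),f)-O2).ravel(),[600,0,0]);print("panel",r2.x[:2],round(r2.x[2],4),r2.fun)
pc=r2.x;p=r.x;a=p[2];d=pc[:2]-p[:2];print("panel in cramp",d[0]*np.cos(a)+d[1]*np.sin(a),-d[0]*np.sin(a)+d[1]*np.cos(a),round(pc[2]-a,4))
h=ray(c(612,159),f,105)[:2]-p[:2];print("hub in cramp",h[0]*np.cos(a)+h[1]*np.sin(a),-h[0]*np.sin(a)+h[1]*np.cos(a))
# overlay
im=f["color"][:,:,::-1].copy()
im=cv2.resize(im[110:330,100:460],None,fx=2.2,fy=2.2,interpolation=cv2.INTER_CUBIC)
def L(P,col,cl=True):
    q=((proj(P,f)-[100,110]+.27)*2.2).astype(int);cv2.polylines(im,[q],cl,col,1)
for x0,x1 in((-34,-10),(33,95)): L(cr(p,[(x0,-150,80),(x1,-150,80),(x1,225,80),(x0,225,80)]),(0,0,255))
for y0,y1 in((-170,-130),(185,225)): L(cr(p,[(-60,y0,0),(60,y0,0),(60,y1,0),(-60,y1,0)]),(255,0,0))
L(cr(p,[(85,-25,80),(85,220,80)]),(0,255,0),0)
cv2.imwrite("pics/ov.png",im)
s=grab_frame("side");cv2.imwrite("pics/sidec.png",cv2.resize(s["color"][140:290,200:400,::-1],None,fx=4,fy=4,interpolation=cv2.INTER_CUBIC))
E
```

```text
cramp rail fit [585.7 -37.2] 0.0865 [-0.6  1.8  1.1  1.7  0.4 -1.8 -1.  -1.8]
wayback y+ [667.1 200.8  80. ]
wayback y- [ 702.5 -207.7   80. ]
frontway [ 574.9 -217.4   80. ]
hub [ 623.3 -245.8  105. ]
panel [590.6  13.7] 0.1203 [-0.6 -0.5  0.4 -0.6  0.9  0.5 -0.8  0.6]
panel in cramp 9.300634829194085 50.2436115737136 0.0338
hub in cramp 19.45113571960571 -211.11644078033976
```

View pics/ov.png

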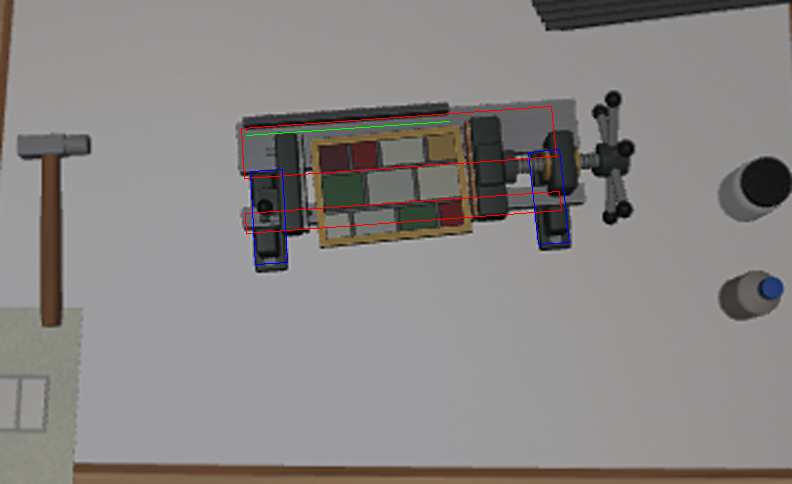

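View pics/sidec.png

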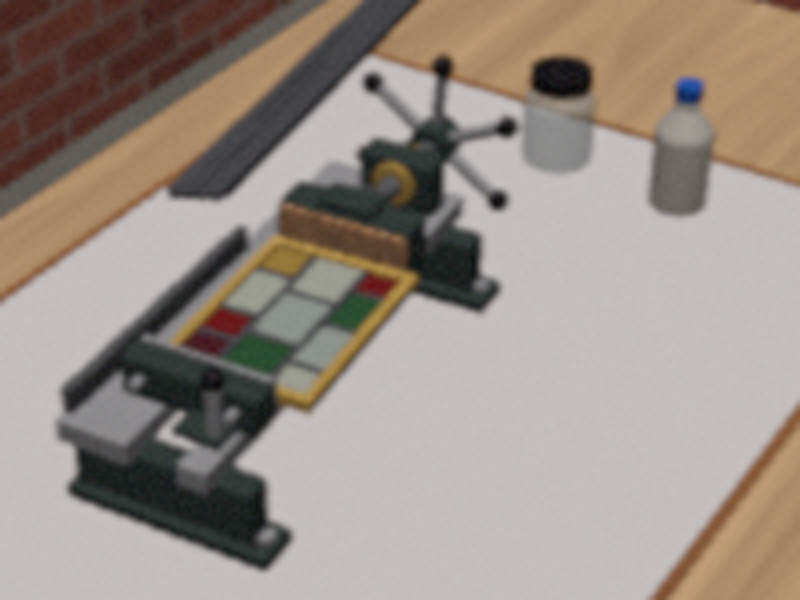

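The overlay shows the cramp fit sits too far toward the robot: the red back edge is about 7 px low at the right end. In the side crop, the balls are at (443,65), (373,82), (507,127) and (497,201). I'll refit with those.

```bash
python3 - <<'E'
from h import *
from scipy.optimize import least_squares
np.set_printoptions(precision=1,suppress=True)
f=grab_frame("top");s=grab_frame("side")
c=lambda u,v:np.array([u/2.2+100-.27,v/2.2+110-.27]); d=lambda u,v:np.array([u/4+200-.37,v/4+140-.37])
def cr(p,P):
    a=p[2];P=np.atleast_2d(np.array(P,float));return np.c_[p[0]+P[:,0]*np.cos(a)-P[:,1]*np.sin(a),p[1]+P[:,0]*np.sin(a)+P[:,1]*np.cos(a),P[:,2]]
def loc(p,q): a=p[2];e=q[:2]-p[:2];return np.array([e[0]*np.cos(a)+e[1]*np.sin(a),-e[0]*np.sin(a)+e[1]*np.cos(a)])
X=[(c(237,123),95,80),(c(575,100),95,80),(c(585,203),-34,80),(c(245,129),85,80),(c(448,115),85,80)]
Y=[(c(245,129),220,80),(c(448,115),-25,80),(c(287,270),185,8),(c(256,271),225,8),(c(570,248),-170,8),(c(541,248),-130,8)]
def res(p): return [loc(p,ray(q,f,z))[0]-v for q,v,z in X]+[loc(p,ray(q,f,z))[1]-v for q,v,z in Y]
r=least_squares(res,[590,-37,.0865],loss='soft_l1',f_scale=2);p=r.x;print("cramp",p[:2],round(p[2],4),np.array(res(p)))
P2=[(65,90,92),(65,-90,92),(-65,-90,92),(-65,90,92)]
O2=np.array([c(*q) for q in [(312,141),(460,126),(472,230),(323,246)]])
pc=least_squares(lambda p:(proj(cr(p,P2),f)-O2).ravel(),[600,0,0]).x;print("panel",pc[:2],loc(p,pc),round(pc[2]-p[2],4))
# wheel: far/top balls in top image, 4 in side
T=[((626,148),0),((613,98),None),((600,111),None),((611,216),None),((624,209),None)]
def balls(v):
    th=v[2]+np.arange(6)*np.pi/3
    return cr(p,np.c_[v[0]+74*np.sin(th),np.full(6,v[1]),105+74*np.cos(th)])
ot=np.array([c(*t[0]) for t in T]); os_=np.array([d(*q) for q in[(443,65),(373,82),(507,127),(497,201)]])
def rw(v):
    B=balls(v);a=proj(B,f);b=proj(B,s)
    return np.r_[[np.hypot(*(a-o).T).min() for o in ot],[np.hypot(*(b-o).T).min() for o in os_]]
best=min((least_squares(rw,[15,-205,t]) for t in np.linspace(-.5,.5,6)),key=lambda r:r.cost);print("wheel",best.x[:2],round(best.x[2],3),best.fun, "hub w",cr(p,[(best.x[0],best.x[1],105)]))
for n,q,z in[("jaw cork top",(470,122),127),("cork low",(473,215),127),("stop plate up",(302,137),110),("jar",(766,182),95),("bottle",(770,288),125)]: print(n,ray(c(*q),f,z),loc(p,ray(c(*q),f,z)))
np.save("cramp.npy",p)
E
```

```text
cramp [593.2 -36.1] 0.0867 [-0.9 -1.   0.   1.   0.9  0.4  0.5  0.6 -1.   1.1 -2.5]
panel [590.6  13.7] [ 1.7 49.8] 0.0337
wheel [  11.3 -211.5] 0.961 [0.6 0.8 0.6 0.4 0.4 0.7 1.  0.8 1.1] hub w [[ 622.8 -245.8  105. ]]
jaw cork top [659.4 -76.  127. ] [ 62.5 -45.5]
cork low [549.4 -79.3 127. ] [-47.4 -39.3]
stop plate up [642.9 119.9 110. ] [ 63.  151.1]
jar [ 600.6 -433.    95. ] [ -27. -396.]
bottle [ 469.4 -420.8  125. ] [-156.6 -372.5]
```

```bash
cat >> h.py <<'E'
p=np.load("cramp.npy")
C=np.array([[np.cos(p[2]),np.sin(p[2]),0],[-np.sin(p[2]),np.cos(p[2]),0],[0,0,1]])
def st():
    s=read_state(); x=C@(np.array(s["ee_pos"])-[p[0],p[1],0])
    print("t",round(s["clock"],2),"tcp",x.round(1),"rpy",np.round(s["orientation"],4),"F",(C@s["force"]).round(2),"open",round(s["opening"],1)); return x
E
python3 -c "
from h import *
st()"
```

```text
t 1.4 tcp [-430.6 -569.1  231.3] rpy [-3.1416 -0.      0.3217] F [-0.59 -0.01  0.25] open 85.5
```

Request:
drive_tool(moves=[0.6,-0.6,0,0,0,0.0685,1,0.6,-0.6,0,0,0,0.0685,1])

```text
clock: 1.6
ee_pos: [254.5, -566.2, 230.9]
orientation: [-3.141, 0.0, 0.1]
force: [0.7, -0.6, -0.4]
opening: 59.2
grip_force: 0.0
```

```bash
python3 -c "
from h import *
st()"
```

```text
t 1.6 tcp [-383.3 -498.8  230.9] rpy [-3.1413e+00  4.0000e-04  9.9700e-02] F [ 0.67 -0.68 -0.38] open 59.2
```

Request:
drive_tool(moves=[0.5,-0.8,0,0,0,0.0127,1,0.5,-0.85,0,0,0,0,1,0.5,-0.85,0,0,0,0,1,0.5,-0.85,0,0,0,0,1,0.5,-0.85,0,0,0,0,1])

```text
clock: 2.1
ee_pos: [361.5, -344.4, 231.6]
orientation: [3.141, -0.0, 0.087]
force: [1.8, -0.7, -0.3]
opening: -0.5
grip_force: 0.0
```

Request:
drive_tool(moves=[0.5,-0.85,0,0,0,0,1,0.5,-0.85,0,0,0,0,1,0.5,-0.85,0,0,0,0,1,0.5,-0.85,0,0,0,0,1,0.5,-0.85,0,0,0,0,1])

```text
clock: 2.6
ee_pos: [467.6, -121.9, 231.7]
orientation: [3.141, -0.001, 0.086]
force: [1.1, 0.8, -0.1]
opening: -0.1
grip_force: 0.0
```

```bash
python3 -c "
from h import *
st()"
```

```text
t 2.6 tcp [-132.6  -74.6  231.7] rpy [ 3.1413e+00 -8.0000e-04  8.6400e-02] F [ 1.2   0.72 -0.05] open -0.1
```

Request:
drive_tool(moves=[0.25,-0.9,0,0,0,0,1,0.25,-0.9,0.2,0,0,0,1,0.25,-0.9,0.6,0,0,0,1,0,0,0.8,0,0,0,1,0,0,0.8,0,0,0,1])

```text
clock: 3.1
ee_pos: [492.4, 11.0, 113.6]
orientation: [-3.141, -0.002, 0.089]
force: [1.2, -0.8, -1.2]
opening: 0.3
grip_force: 0.0
```

Request:
drive_tool(moves=[0,0,0.6,0,0,0,1,0,0,0.2,0,0,0,1,0,0,0,0,0,0,1,0,0,0,0,0,0,1])

```text
clock: 3.5
ee_pos: [492.7, 9.5, 75.5]
orientation: [-3.142, -0.001, 0.086]
force: [-0.1, 0.6, 0.7]
opening: -0.0
grip_force: 0.0
```

```bash
python3 -c "
from h import *
st()"
```

```text
t 3.5 tcp [-96.2  54.1  75.5] rpy [-3.1416e+00 -1.4000e-03  8.6400e-02] F [-0.03  0.62  0.73] open -0.0
```

Request:
drive_tool(moves=[0.1,-0.1,0.04,0,0,0,1,0.08,0,0,0,0,0,1,0.04,0,0,0,0,0,1,0.04,0,0,0,0,0,1,0.04,0,0,0,0,0,1])

```text
clock: 4.0
ee_pos: [506.6, 15.6, 72.5]
orientation: [3.142, -0.0, 0.086]
force: [-0.2, -0.3, 0.1]
opening: 0.1
grip_force: 0.0
```

Request:
drive_tool(moves=[0.04,0,0,0,0,0,1,0.04,0,0,0,0,0,1,0.04,0,0,0,0,0,1,0.04,0,0,0,0,0,1,0.04,0,0,0,0,0,1])

```text
clock: 4.5
ee_pos: [515.1, 16.5, 72.0]
orientation: [3.141, 0.003, 0.087]
force: [-7.6, 0.0, 7.5]
opening: -0.1
grip_force: 4.3
```

```bash
python3 -c "
from h import *
st()"
```

```text
t 4.5 tcp [-73.3  59.2  72. ] rpy [3.1414e+00 2.7000e-03 8.6600e-02] F [-7.59  0.71  7.45] open -0.1
```

Request:
drive_tool(moves=[0.02,0,-0.01,0,0,0,1,0.02,0,0,0,0,0,1])

```text
clock: 4.7
ee_pos: [517.7, 16.7, 72.5]
orientation: [3.142, 0.001, 0.087]
force: [-3.2, 0.1, -2.9]
opening: -0.3
grip_force: 1.7
```

```bash
python3 -c "
from h import *
st();f=grab_frame('side');cv2.imwrite('pics/s2.png',cv2.resize(f['color'][150:300,200:400,::-1],None,fx=4,fy=4,interpolation=cv2.INTER_CUBIC));st()"
```

```text
t 4.7 tcp [-70.7  59.1  72.5] rpy [3.1416e+00 1.4000e-03 8.6700e-02] F [-3.16  0.34 -2.92] open -0.3
t 4.75 tcp [-70.4  59.1  72.5] rpy [-3.1416e+00  1.1000e-03  8.6600e-02] F [-3.18 -0.02 -3.41] open -0.0
```

View pics/s2.png

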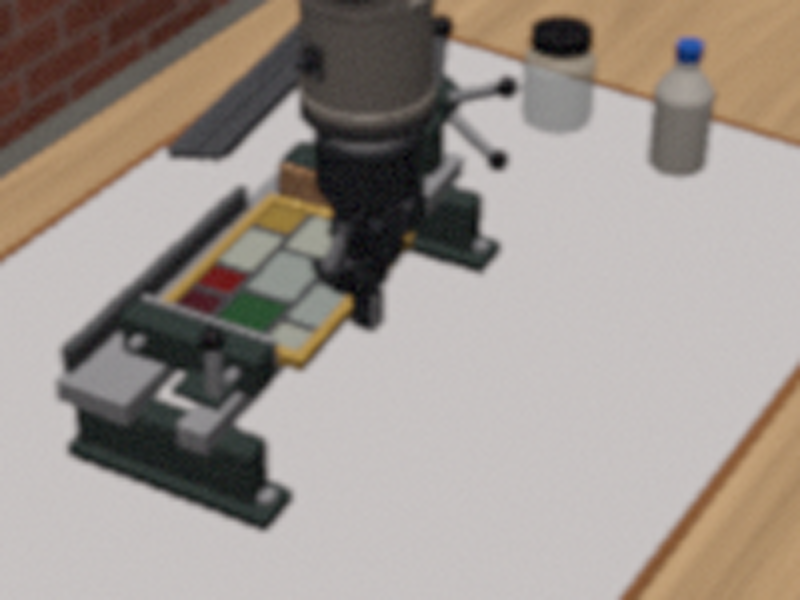

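The picture shows the fingertips at (370,300), flat against the panel's front edge, with the panel still lying flat. The vertical force is just stick friction. I'll keep pushing.

Request:
drive_tool(moves=[0.04,0,0,0,0,0,1,0.04,0,0,0,0,0,1,0.04,0,0,0,0,0,1,0.04,0,0,0,0,0,1])

```text
clock: 5.15
ee_pos: [526.5, 17.5, 72.8]
orientation: [-3.141, 0.0, 0.087]
force: [-3.3, 0.8, -1.7]
opening: 0.1
grip_force: 1.7
```

Request:
drive_tool(moves=[0.02,0,0,0,0,0,1,0.02,0,0,0,0,0,1,0.02,0,0,0,0,0,1])

```text
clock: 5.45
ee_pos: [529.3, 17.7, 72.8]
orientation: [-3.142, 0.0, 0.087]
force: [-4.2, 0.3, -2.0]
opening: 0.0
grip_force: 1.8
```

```bash
python3 -c "
from h import *
st()"
```

```text
t 5.45 tcp [-59.   59.2  72.8] rpy [-3.1415e+00  1.0000e-04  8.6600e-02] F [-4.12  0.63 -1.99] open 0.0
```

Request:
drive_tool(moves=[0.02,0,0,0,0,0,1,0.02,0,0,0,0,0,1])

```text
clock: 5.65
ee_pos: [531.2, 17.9, 72.8]
orientation: [-3.142, 0.0, 0.087]
force: [-11.5, 0.0, 2.4]
opening: -0.1
grip_force: 5.3
```

Request:
drive_tool(moves=[0.02,0,0,0,0,0,1])

```text
clock: 5.75
ee_pos: [531.2, 17.9, 72.7]
orientation: [3.141, 0.002, 0.087]
force: [-17.1, -1.1, 10.8]
opening: 0.1
grip_force: 8.3
```

Request:
drive_tool(moves=[0.02,0,0,0,0,0,1])

```text
clock: 5.85
ee_pos: [531.2, 17.8, 72.6]
orientation: [3.141, 0.004, 0.087]
force: [-23.4, -0.2, 17.2]
opening: -0.1
grip_force: 11.6
```

Request:
drive_tool(moves=[-0.04,0,0,0,0,0,1,-0.1,0,0,0,0,0,1,-0.3,0,0,0,0,0,1,-0.3,0,-0.5,0,0,0,1,0,0,-0.9,0,0,0,1])

```text
clock: 6.35
ee_pos: [493.5, 14.5, 141.5]
orientation: [-3.141, 0.005, 0.087]
force: [1.0, -1.0, 1.0]
opening: -0.0
grip_force: 0.0
```

Request:
drive_tool(moves=[0,0,-1,0,0,0,1,0,0.6,-0.9,0,0,0,1,0.1,0.9,0,0,0,0,1,0.2,0.9,0,0,0,0,1,0.3,0.9,0,0,0,0,1])

```text
clock: 6.85
ee_pos: [540.9, -146.7, 235.7]
orientation: [3.14, -0.003, 0.087]
force: [1.4, 0.8, -0.9]
opening: 0.0
grip_force: 0.0
```

Request:
drive_tool(moves=[0.4,0.9,0,0,0,0,1,0.2,0.9,0,0,0,0,1,0,0,0,0,0,0,1,0,0,0,0,0,0,1])

```text
clock: 7.25
ee_pos: [578.2, -232.9, 234.2]
orientation: [3.142, -0.0, 0.085]
force: [-0.4, 0.5, 0.1]
opening: -0.2
grip_force: 0.0
```

```bash
python3 -c "
from h import *
st();f=grab_frame('top');cv2.imwrite('pics/t3.png',cv2.resize(f['color'][130:280,190:400,::-1],None,fx=3.8,fy=3.8,interpolation=cv2.INTER_CUBIC))"
```

```text
t 7.25 tcp [ -32.  -194.7  234.2] rpy [ 3.1416e+00 -5.0000e-04  8.4600e-02] F [-0.31  0.53  0.15] open -0.2
```

View pics/t3.png

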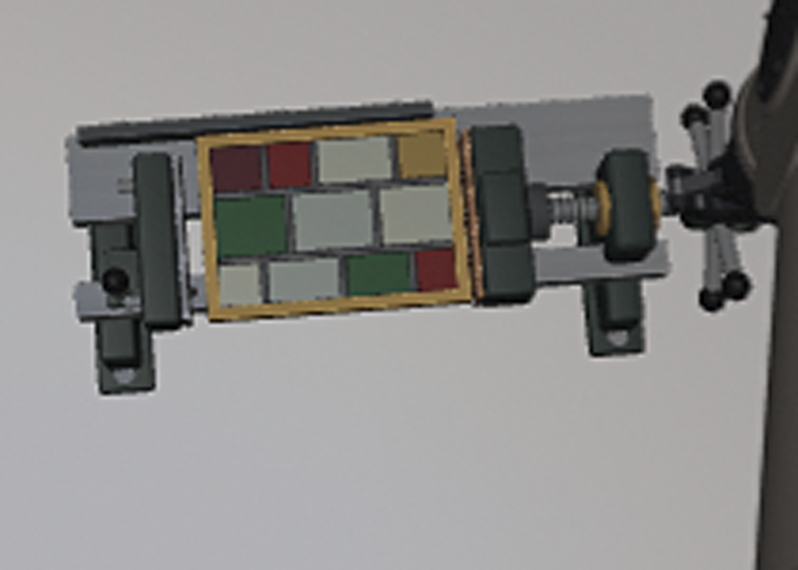

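The panel now lies along the rail. Its back edge runs from (197,138) to (455,118), with a stop gap of about 17 px on the left, and the jaw is nearly touching. The finger goes down beside the top spoke next.

Request:
drive_tool(moves=[0.06,0.28,0,0,0,0,1,0,0,0.6,0,0,0,1,0,0,0.6,0,0,0,1,0,0,0.58,0,0,0,1,0,0,0,0,0,0,1])

```text
clock: 7.8
ee_pos: [580.5, -244.4, 142.3]
orientation: [-3.139, 0.005, 0.088]
force: [-0.3, -0.2, -0.2]
opening: -0.4
grip_force: 0.0
```

```bash
python3 -c "
from h import *
st()"
```

```text
t 7.8 tcp [ -30.7 -206.4  142.3] rpy [-3.1394  0.0045  0.0879] F [-0.29 -0.16 -0.25] open -0.4
```

Request:
drive_tool(moves=[0.1,0,0,0,0,0,1,0.1,0,0,0,0,0,1,0.1,0,0,0,0,0,1,0.1,0,0,0,0,0,1])

```text
clock: 8.2
ee_pos: [602.9, -243.9, 146.6]
orientation: [3.141, -0.001, 0.087]
force: [-3.7, -0.7, 3.4]
opening: 0.1
grip_force: 1.8
```

```bash
python3 -c "
from h import *
st()"
```

```text
t 8.2 tcp [  -8.3 -207.9  146.6] rpy [ 3.1409e+00 -1.0000e-03  8.6500e-02] F [-3.75 -0.35  3.35] open 0.1
```

Request:
drive_tool(moves=[0.1,0,0,0,0,0,1,0.1,0,0,0,0,0,1,0.1,0,0,0,0,0,1,0.1,0,0,0,0,0,1,0.1,0,0,0,0,0,1])

```text
clock: 8.7
ee_pos: [626.4, -241.2, 144.7]
orientation: [-3.141, 0.003, 0.087]
force: [-6.5, 1.5, -0.7]
opening: -0.2
grip_force: 3.0
```

```bash
python3 -c "
from h import *
st()"
```

```text
t 8.7 tcp [  15.3 -207.2  144.7] rpy [-3.1406e+00  2.5000e-03  8.6700e-02] F [-6.3  2.1 -0.7] open -0.2
```

Request:
drive_tool(moves=[0.08,0,0,0,0,0,1,0,0,0,0,0,0,1])

```text
clock: 8.9
ee_pos: [631.1, -240.8, 144.8]
orientation: [-3.141, 0.001, 0.087]
force: [-3.6, -0.8, -0.9]
opening: 0.2
grip_force: 1.4
```

```bash
python3 -c "
from h import *
st()"
```

```text
t 8.9 tcp [  20.  -207.2  144.8] rpy [-3.1409e+00  1.2000e-03  8.7000e-02] F [-3.69 -0.46 -0.95] open 0.2
```

Request:
drive_tool(moves=[-0.04,0,-0.3,0,0,0,1,0,0,-0.6,0,0,0,1,0,0,-0.5,0,0,0,1,-0.7,-0.04,0,0,0,0,1,-0.72,0,0,0,0,0,1])

```text
clock: 9.4
ee_pos: [558.7, -245.1, 217.4]
orientation: [3.141, -0.003, 0.088]
force: [-0.5, 0.2, -0.1]
opening: 0.1
grip_force: 0.0
```

Request:
drive_tool(moves=[0,0,0,0,0,0,1,0,0,0.4,0,0,0,1,0,0,0.6,0,0,0,1,0,0,0.4,0,0,0,1,0,0,0,0,0,0,1])

```text
clock: 9.9
ee_pos: [557.6, -245.1, 144.1]
orientation: [-3.14, 0.002, 0.087]
force: [0.2, 0.8, -0.2]
opening: 0.1
grip_force: 0.0
```

```bash
python3 -c "
from h import *
st()"
```

```text
t 9.9 tcp [ -53.6 -205.1  144.1] rpy [-3.1404e+00  1.9000e-03  8.6800e-02] F [ 0.25  0.74 -0.25] open 0.1
```

Request:
drive_tool(moves=[0.14,0,0,0,0,0,1,0.1,0,0,0,0,0,1,0.1,0,0,0,0,0,1,0.1,0,0,0,0,0,1,0.1,0,0,0,0,0,1])

```text
clock: 10.4
ee_pos: [586.1, -243.6, 147.3]
orientation: [3.141, -0.001, 0.086]
force: [-5.0, -1.2, 3.6]
opening: -0.5
grip_force: 2.4
```

Request:
drive_tool(moves=[0.1,0,0,0,0,0,1,0.1,0,0,0,0,0,1,0.1,0,0,0,0,0,1,0.1,0,0,0,0,0,1,0.1,0,0,0,0,0,1])

```text
clock: 10.9
ee_pos: [610.5, -240.8, 145.5]
orientation: [-3.141, -0.0, 0.087]
force: [-4.5, 0.2, 1.9]
opening: 0.2
grip_force: 2.7
```

```bash
python3 -c "
from h import *
st()"
```

```text
t 10.9 tcp [  -0.6 -205.4  145.5] rpy [-3.1414e+00 -1.0000e-04  8.6700e-02] F [-4.48  0.62  1.95] open 0.2
```

Request:
drive_tool(moves=[0.1,0,0,0,0,0,1,0.1,0,0,0,0,0,1,0.1,0,0,0,0,0,1,0.1,0,0,0,0,0,1,0,0,0,0,0,0,1])

```text
clock: 11.4
ee_pos: [630.0, -239.0, 144.8]
orientation: [-3.141, 0.001, 0.087]
force: [-3.0, -0.5, -0.9]
opening: -0.2
grip_force: 1.2
```

```bash
python3 -c "
from h import *
st()"
```

```text
t 11.4 tcp [  19.1 -205.3  144.8] rpy [-3.141e+00  1.000e-03  8.690e-02] F [-3.05 -0.21 -0.88] open -0.2
```

Request:
drive_tool(moves=[-0.04,0,-0.3,0,0,0,1,0,0,-0.6,0,0,0,1,0,0,-0.5,0,0,0,1,-0.7,-0.04,0,0,0,0,1,-0.72,0,0,0,0,0,1])

```text
clock: 11.9
ee_pos: [557.5, -243.1, 217.4]
orientation: [3.141, -0.003, 0.088]
force: [-0.2, -1.0, 0.5]
opening: 0.0
grip_force: 0.0
```

Request:
drive_tool(moves=[0,0,0,0,0,0,1,0,0,0.4,0,0,0,1,0,0,0.6,0,0,0,1,0,0,0.4,0,0,0,1,0,0,0,0,0,0,1])

```text
clock: 12.4
ee_pos: [556.4, -243.1, 144.1]
orientation: [-3.14, 0.002, 0.087]
force: [-0.5, 0.6, 0.0]
opening: -0.0
grip_force: 0.0
```

```bash
python3 - <<'E'
from h import *
st();f=grab_frame('top');g=grab_frame('side')
cv2.imwrite('pics/t4.png',np.vstack([cv2.resize(f['color'][150:260,190:390,::-1],None,fx=3,fy=3,interpolation=cv2.INTER_CUBIC),cv2.resize(g['color'][190:270,230:330,::-1],(600,270),interpolation=cv2.INTER_CUBIC)]))
E
```

```text
t 12.4 tcp [ -54.6 -203.   144.1] rpy [-3.1403e+00  1.9000e-03  8.6900e-02] F [-0.43  0.67  0.03] open -0.0
```

View pics/t4.png

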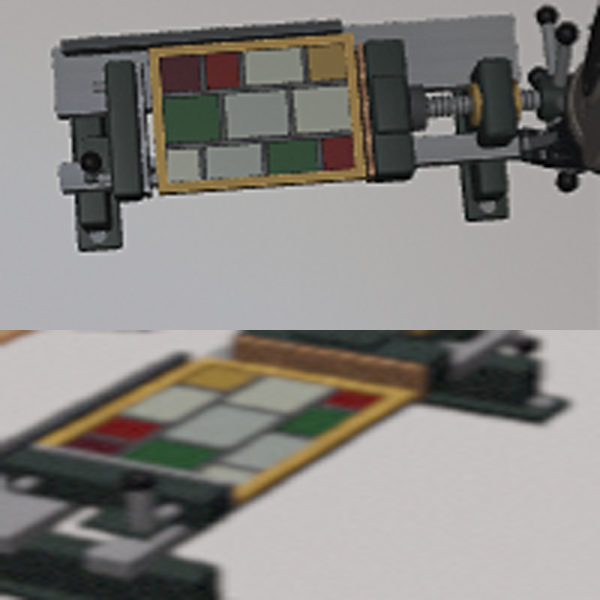

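The stop gap is now about 5 px (roughly 4 mm) and the cork touches the panel. The wheel should go tight during this stroke, so I'll go on in bounded increments.

Request:
drive_tool(moves=[0.14,0,0,0,0,0,1,0.1,0,0,0,0,0,1,0.1,0,0,0,0,0,1,0.1,0,0,0,0,0,1,0.1,0,0,0,0,0,1])

```text
clock: 13.0
ee_pos: [584.5, -241.5, 146.6]
orientation: [3.141, -0.001, 0.086]
force: [-4.2, 0.1, 4.6]
opening: -0.2
grip_force: 2.5
```

Request:
drive_tool(moves=[0.08,0,0,0,0,0,1,0.06,0,0,0,0,0,1,0,0,0,0,0,0,1])

```text
clock: 13.3
ee_pos: [591.6, -240.5, 145.8]
orientation: [3.141, -0.001, 0.087]
force: [-0.3, -0.2, -0.5]
opening: 0.1
grip_force: 0.1
```

```bash
cat >> h.py <<'E'
from scipy.optimize import brentq
def whl(n=1):
    x=st(); s=read_state(); F=C@s["force"]; hx=11.3
    b=np.arcsin(np.clip((x[0]+12+10-hx)/74,-1,1)); h=x[2]-105
    k=brentq(lambda q:h*np.sin(q)-6-(x[0]+12-hx)*np.cos(q),-1.3,1.3)
    phi=max(b,k); zc,xc=((74*np.cos(b)),x[0]+12-hx) if b>k else (h,x[0]+12-hx)
    print("phi %.3f (ball %.3f corner %.3f) torque %.3f Nm"%(phi,b,k,(-zc*F[0]+xc*F[2])/1000))
E
python3 -c "
from h import *
whl()"
```

```text
t 13.3 tcp [ -19.3 -203.5  145.8] rpy [ 3.1415e+00 -9.0000e-04  8.6900e-02] F [-0.3  -0.2  -0.52] open 0.1
phi -0.116 (ball -0.116 corner -0.294) torque 0.032 Nm
```

Request:
drive_tool(moves=[0.08,0,0,0,0,0,1,0.08,0,0,0,0,0,1])

```text
clock: 13.5
ee_pos: [599.0, -240.0, 145.5]
orientation: [-3.141, 0.0, 0.086]
force: [-3.9, 0.3, 3.3]
opening: 0.1
grip_force: 2.0
```

```bash
python3 -c "
from h import *
whl()"
```

```text
t 13.5 tcp [ -11.9 -203.6  145.5] rpy [-3.1415e+00  2.0000e-04  8.6400e-02] F [-3.89  0.62  3.32] open 0.1
phi -0.017 (ball -0.017 corner -0.127) torque 0.250 Nm
```

Model matches the free torque (0.25 N m). I'll continue.

Request:
drive_tool(moves=[0.08,0,0,0,0,0,1,0.08,0,0,0,0,0,1])

```text
clock: 13.7
ee_pos: [607.2, -239.1, 145.4]
orientation: [-3.141, 0.0, 0.087]
force: [-3.7, 0.7, 2.7]
opening: 0.2
grip_force: 1.8
```

```bash
python3 -c "
from h import *
whl()"
```

```text
t 13.7 tcp [  -3.6 -203.4  145.4] rpy [-3.1414  0.      0.0867] F [-3.66  1.03  2.69] open 0.2
phi 0.096 (ball 0.096 corner 0.076) torque 0.261 Nm
```

Request:
drive_tool(moves=[0.06,0,0,0,0,0,1,0.06,0,0,0,0,0,1])

```text
clock: 13.9
ee_pos: [612.6, -238.5, 145.1]
orientation: [-3.141, 0.001, 0.087]
force: [-6.6, 2.3, 2.5]
opening: 0.3
grip_force: 3.2
```

```bash
python3 -c "
from h import *
whl()"
```

```text
t 13.9 tcp [   1.8 -203.3  145.1] rpy [-3.1411e+00  1.1000e-03  8.6700e-02] F [-6.38  2.87  2.45] open 0.3
phi 0.212 (ball 0.170 corner 0.212) torque 0.262 Nm
```

Request:
drive_tool(moves=[0.06,0,0,0,0,0,1,0.06,0,0,0,0,0,1])

```text
clock: 14.1
ee_pos: [618.2, -237.7, 144.8]
orientation: [-3.141, 0.002, 0.087]
force: [-6.7, 0.5, -0.5]
opening: 0.1
grip_force: 2.9
```

```bash
python3 -c "
from h import *
whl()"
```

```text
t 14.1 tcp [   7.5 -203.   144.8] rpy [-3.1406e+00  1.9000e-03  8.6800e-02] F [-6.61  1.12 -0.47] open 0.1
phi 0.350 (ball 0.248 corner 0.350) torque 0.259 Nm
```

Request:
drive_tool(moves=[0.06,0,0,0,0,0,1,0.06,0,0,0,0,0,1])

```text
clock: 14.3
ee_pos: [624.0, -237.6, 144.6]
orientation: [-3.141, 0.002, 0.087]
force: [-5.8, 1.0, -0.1]
opening: 0.2
grip_force: 2.8
```

```bash
python3 -c "
from h import *
whl()"
```

```text
t 14.3 tcp [  13.2 -203.4  144.6] rpy [-3.1409e+00  2.2000e-03  8.6500e-02] F [-5.74  1.46 -0.06] open 0.2
phi 0.481 (ball 0.329 corner 0.481) torque 0.227 Nm
```

Request:
drive_tool(moves=[0.06,0,0,0,0,0,1,0.06,0,0,0,0,0,1])

```text
clock: 14.5
ee_pos: [630.0, -237.4, 144.7]
orientation: [-3.141, 0.002, 0.086]
force: [-5.9, -1.1, 0.1]
opening: 0.2
grip_force: 2.6
```

```bash
python3 -c "
from h import *
whl()"
```

```text
t 14.5 tcp [  19.2 -203.7  144.7] rpy [-3.1413e+00  2.0000e-03  8.6300e-02] F [-6.   -0.59  0.12] open 0.2
phi 0.601 (ball 0.417 corner 0.601) torque 0.241 Nm
```

Request:
drive_tool(moves=[-0.04,0,-0.3,0,0,0,1,0,0,-0.6,0,0,0,1,0,0,-0.5,0,0,0,1,-0.7,-0.06,0,0,0,0,1,-0.72,0,0,0,0,0,1])

```text
clock: 15.0
ee_pos: [558.3, -239.9, 217.2]
orientation: [3.141, -0.003, 0.088]
force: [0.4, 0.0, -0.3]
opening: -0.3
grip_force: 0.0
```

Request:
drive_tool(moves=[0,0,0,0,0,0,1,0,0,0.4,0,0,0,1,0,0,0.6,0,0,0,1,0,0,0.4,0,0,0,1,0,0,0,0,0,0,1])

```text
clock: 15.5
ee_pos: [557.2, -240.0, 143.9]
orientation: [-3.14, 0.002, 0.087]
force: [-0.1, -0.5, -0.8]
opening: 0.1
grip_force: 0.0
```

Request:
drive_tool(moves=[0.12,0,0,0,0,0,1,0.08,0,0,0,0,0,1,0.08,0,0,0,0,0,1])

```text
clock: 15.8
ee_pos: [572.4, -239.6, 147.1]
orientation: [3.141, -0.001, 0.086]
force: [-7.0, -0.3, 4.7]
opening: 0.1
grip_force: 3.2
```

```bash
python3 -c "
from h import *
whl()"
```

```text
t 15.8 tcp [ -38.4 -201.   147.1] rpy [ 3.1409e+00 -8.0000e-04  8.6300e-02] F [-6.98  0.34  4.66] open 0.1
phi -0.383 (ball -0.383 corner -0.623) torque 0.303 Nm
```

Request:
drive_tool(moves=[0.06,0,0,0,0,0,1])

```text
clock: 15.9
ee_pos: [575.5, -239.3, 147.1]
orientation: [3.141, -0.001, 0.086]
force: [-5.5, 0.4, 3.3]
opening: 0.1
grip_force: 2.9
```

```bash
python3 -c "
from h import *
whl()"
```

```text
t 15.9 tcp [ -35.3 -200.9  147.1] rpy [ 3.1409e+00 -1.0000e-03  8.6500e-02] F [-5.4   0.84  3.26] open 0.1
phi -0.338 (ball -0.338 corner -0.577) torque 0.264 Nm
```

Request:
drive_tool(moves=[0.06,0,0,0,0,0,1])

```text
clock: 16.0
ee_pos: [578.5, -239.1, 147.1]
orientation: [3.141, -0.001, 0.086]
force: [-5.9, -0.0, 3.7]
opening: -0.2
grip_force: 2.7
```

```bash
python3 -c "
from h import *
whl()"
```

```text
t 16.0 tcp [ -32.3 -200.9  147.1] rpy [ 3.1408e+00 -1.1000e-03  8.6400e-02] F [-5.9   0.48  3.71] open -0.2
phi -0.296 (ball -0.296 corner -0.529) torque 0.301 Nm
```

Request:
drive_tool(moves=[0.06,0,0,0,0,0,1])

```text
clock: 16.1
ee_pos: [581.4, -238.7, 147.1]
orientation: [3.141, -0.001, 0.086]
force: [-5.1, 0.4, 3.4]
opening: -0.4
grip_force: 2.6
```

```bash
python3 -c "
from h import *
whl()"
```

```text
t 16.1 tcp [ -29.3 -200.9  147.1] rpy [ 3.1409e+00 -1.1000e-03  8.6500e-02] F [-5.    0.82  3.43] open -0.4
phi -0.254 (ball -0.254 corner -0.478) torque 0.260 Nm
```

Request:
drive_tool(moves=[0.06,0,0,0,0,0,1])

```text
clock: 16.2
ee_pos: [584.5, -238.5, 147.1]
orientation: [3.141, -0.001, 0.086]
force: [-5.2, 0.3, 3.1]
opening: -0.5
grip_force: 2.4
```

```bash
python3 -c "
from h import *
whl()"
```

```text
t 16.2 tcp [ -26.2 -200.9  147.1] rpy [ 3.1409e+00 -1.2000e-03  8.6400e-02] F [-5.11  0.77  3.06] open -0.5
phi -0.212 (ball -0.212 corner -0.423) torque 0.291 Nm
```

Request:
drive_tool(moves=[0.06,0,0,0,0,0,1])

```text
clock: 16.3
ee_pos: [587.5, -238.2, 146.9]
orientation: [3.141, -0.001, 0.087]
force: [-4.6, -0.2, 3.3]
opening: 0.1
grip_force: 2.3
```

```bash
python3 -c "
from h import *
whl()"
```

```text
t 16.3 tcp [ -23.2 -200.8  146.9] rpy [ 3.1409e+00 -1.3000e-03  8.6500e-02] F [-4.63  0.21  3.27] open 0.1
phi -0.170 (ball -0.170 corner -0.367) torque 0.264 Nm
```

Request:
drive_tool(moves=[0.06,0,0,0,0,0,1])

```text
clock: 16.4
ee_pos: [590.3, -237.9, 146.5]
orientation: [3.141, -0.001, 0.087]
force: [-3.9, 0.2, 3.7]
opening: -0.2
grip_force: 2.2
```

```bash
python3 -c "
from h import *
whl()"
```

```text
t 16.4 tcp [ -20.4 -200.8  146.5] rpy [ 3.1411e+00 -1.0000e-03  8.6600e-02] F [-3.91  0.54  3.7 ] open -0.2
phi -0.131 (ball -0.131 corner -0.312) torque 0.214 Nm
```

Request:
drive_tool(moves=[0.06,0,0,0,0,0,1,0.06,0,0,0,0,0,1])

```text
clock: 16.6
ee_pos: [596.0, -237.2, 145.7]
orientation: [3.142, -0.0, 0.087]
force: [-4.7, 0.9, 2.8]
opening: 0.3
grip_force: 2.0
```

```bash
python3 -c "
from h import *
whl()"
```

```text
t 16.6 tcp [ -14.7 -200.6  145.7] rpy [ 3.1415e+00 -3.0000e-04  8.6600e-02] F [-4.64  1.32  2.8 ] open 0.3
phi -0.054 (ball -0.054 corner -0.191) torque 0.304 Nm
```

Request:
drive_tool(moves=[0.04,0,0,0,0,0,1])

```text
clock: 16.7
ee_pos: [598.0, -237.0, 145.5]
orientation: [-3.142, -0.0, 0.087]
force: [-3.6, -0.2, 2.9]
opening: 0.2
grip_force: 1.9
```

```bash
python3 -c "
from h import *
whl()"
```

```text
t 16.7 tcp [ -12.7 -200.5  145.5] rpy [-3.1415e+00 -1.0000e-04  8.6700e-02] F [-3.6   0.14  2.87] open 0.2
phi -0.027 (ball -0.027 corner -0.145) torque 0.232 Nm
```

Request:
drive_tool(moves=[0.06,0,0,0,0,0,1,0.06,0,0,0,0,0,1])

```text
clock: 16.9
ee_pos: [603.7, -236.4, 145.4]
orientation: [-3.141, 0.0, 0.087]
force: [-4.7, 0.9, 4.2]
opening: 0.1
grip_force: 2.7
```

```bash
python3 -c "
from h import *
whl()"
```

```text
t 16.9 tcp [  -6.9 -200.5  145.4] rpy [-3.1414e+00  3.0000e-04  8.6600e-02] F [-4.59  1.32  4.16] open 0.1
phi 0.051 (ball 0.051 corner -0.006) torque 0.313 Nm
```

Request:
drive_tool(moves=[0.04,0,0,0,0,0,1])

```text
clock: 17.0
ee_pos: [605.7, -236.2, 145.3]
orientation: [-3.141, 0.0, 0.087]
force: [-5.5, 0.5, 3.3]
opening: -0.0
grip_force: 2.9
```

```bash
python3 -c "
from h import *
whl()"
```

```text
t 17.0 tcp [  -4.9 -200.5  145.3] rpy [-3.1413e+00  4.0000e-04  8.6700e-02] F [-5.4   1.01  3.32] open -0.0
phi 0.078 (ball 0.078 corner 0.045) torque 0.384 Nm
```

Request:
drive_tool(moves=[0.04,0,0,0,0,0,1])

```text
clock: 17.1
ee_pos: [607.5, -236.0, 145.3]
orientation: [-3.141, 0.001, 0.087]
force: [-6.8, 0.9, 3.7]
opening: 0.2
grip_force: 3.2
```

```bash
python3 -c "
from h import *
whl()"
```

```text
t 17.1 tcp [  -3.  -200.4  145.3] rpy [-3.1413e+00  5.0000e-04  8.6600e-02] F [-6.67  1.46  3.7 ] open 0.2
phi 0.104 (ball 0.104 corner 0.091) torque 0.482 Nm
```

Request:
drive_tool(moves=[0.03,0,0,0,0,0,1])

```text
clock: 17.2
ee_pos: [609.0, -235.9, 145.3]
orientation: [-3.141, 0.001, 0.087]
force: [-6.6, 2.2, 4.7]
opening: 0.2
grip_force: 3.4
```

```bash
python3 -c "
from h import *
whl()"
```

```text
t 17.2 tcp [  -1.6 -200.4  145.3] rpy [-3.1412e+00  7.0000e-04  8.6700e-02] F [-6.39  2.76  4.72] open 0.2
phi 0.127 (ball 0.123 corner 0.127) torque 0.253 Nm
```

Request:
drive_tool(moves=[0,0,0,0,0,0,1])

```text
clock: 17.3
ee_pos: [609.0, -235.9, 145.2]
orientation: [-3.141, 0.001, 0.087]
force: [-5.2, 1.6, 2.6]
opening: 0.1
grip_force: 2.4
```

```bash
python3 -c "
from h import *
whl()"
```

```text
t 17.3 tcp [  -1.5 -200.4  145.2] rpy [-3.1412e+00  6.0000e-04  8.6700e-02] F [-5.04  2.02  2.63] open 0.1
phi 0.129 (ball 0.124 corner 0.129) torque 0.201 Nm
```

Request:
drive_tool(moves=[0.03,0,0,0,0,0,1])

```text
clock: 17.4
ee_pos: [610.1, -235.7, 145.2]
orientation: [-3.141, 0.001, 0.087]
force: [-8.9, 1.2, 4.5]
opening: -0.0
grip_force: 4.5
```

```bash
python3 -c "
from h import *
whl();print(C@read_state()['ft_torque'])"
```

```text
t 17.4 tcp [  -0.5 -200.3  145.2] rpy [-3.141e+00  1.300e-03  8.660e-02] F [-8.8   1.99  4.49] open -0.0
phi 0.155 (ball 0.138 corner 0.155) torque 0.354 Nm
[0.50877075 1.79304021 0.03401527]
```

Request:
drive_tool(moves=[-0.1,0,0,0,0,0,1,-0.06,0,-0.3,0,0,0,1,0,0,-0.15,0,0,0,1,0,0,0,0,0,0,1])

```text
clock: 17.8
ee_pos: [603.7, -237.0, 170.1]
orientation: [3.14, -0.003, 0.086]
force: [-0.2, -0.5, 0.1]
opening: 0.0
grip_force: 0.0
```

```bash
python3 -c "
from h import *
whl();print(C@read_state()['ft_torque'])"
```

```text
t 17.8 tcp [  -7.  -201.1  170.1] rpy [ 3.1403 -0.0032  0.0864] F [-0.23 -0.48  0.09] open 0.0
phi 0.050 (ball 0.050 corner -0.004) torque 0.017 Nm
[ 0.01879142  0.00490776 -0.00983681]
```

Request:
drive_tool(moves=[0.04,0,0,0,0,0,1,0.04,0,0,0,0,0,1])

```text
clock: 18.0
ee_pos: [606.7, -236.2, 167.8]
orientation: [-3.142, -0.0, 0.087]
force: [-0.6, 0.6, -0.6]
opening: -0.2
grip_force: 0.6
```

```bash
python3 -c "
from h import *
whl();print(C@read_state()['ft_torque'])"
```

```text
t 18.0 tcp [  -3.9 -200.5  167.8] rpy [-3.1415 -0.      0.0866] F [-0.52  0.65 -0.59] open -0.2
phi 0.092 (ball 0.092 corner 0.045) torque 0.040 Nm
[-0.06228128  0.29050637  0.01681773]
```

Request:
drive_tool(moves=[0.03,0,0,0,0,0,1])

```text
clock: 18.1
ee_pos: [607.6, -236.2, 167.5]
orientation: [-3.141, 0.002, 0.087]
force: [-5.6, -0.6, 4.7]
opening: -0.0
grip_force: 3.1
```

```bash
python3 -c "
from h import *
whl();print(C@read_state()['ft_torque'])"
```

```text
t 18.1 tcp [  -3.  -200.5  167.5] rpy [-3.1412e+00  1.6000e-03  8.6500e-02] F [-5.66 -0.11  4.68] open -0.0
phi 0.104 (ball 0.104 corner 0.059) torque 0.406 Nm
[0.25531952 1.22275641 0.05451583]
```

Request:
drive_tool(moves=[0.03,0,0,0,0,0,1])

```text
clock: 18.2
ee_pos: [608.8, -236.0, 167.4]
orientation: [-3.141, 0.002, 0.086]
force: [-6.3, 1.0, 4.3]
opening: 0.0
grip_force: 3.3
```

```bash
python3 -c "
from h import *
whl();print(C@read_state()['ft_torque'])"
```

```text
t 18.2 tcp [  -1.8 -200.5  167.4] rpy [-3.141e+00  2.100e-03  8.650e-02] F [-6.18  1.56  4.26] open 0.0
phi 0.121 (ball 0.121 corner 0.079) torque 0.449 Nm
[0.30527909 1.37065546 0.03291252]
```

Request:
drive_tool(moves=[0.025,0,0,0,0,0,1])

```text
clock: 18.3
ee_pos: [610.1, -235.8, 167.4]
orientation: [-3.141, 0.002, 0.086]
force: [-8.1, 0.9, 4.8]
opening: -0.1
grip_force: 3.5
```

```bash
python3 -c "
from h import *
whl();print(C@read_state()['ft_torque'])"
```

```text
t 18.3 tcp [  -0.5 -200.4  167.4] rpy [-3.141e+00  2.100e-03  8.650e-02] F [-8.02  1.65  4.75] open -0.1
phi 0.138 (ball 0.138 corner 0.099) torque 0.589 Nm
[ 3.64158250e-01  1.43160287e+00 -9.83256748e-04]
```

Request:
drive_tool(moves=[0,0,0,0,0,0,1,0,0,0,0,0,0,1])

```text
clock: 18.5
ee_pos: [610.2, -235.8, 167.4]
orientation: [-3.141, 0.002, 0.087]
force: [-5.3, 0.5, 4.0]
opening: 0.2
grip_force: 2.8
```

```bash
python3 -c "
from h import *
whl();print(C@read_state()['ft_torque'])"
```

```text
t 18.5 tcp [  -0.4 -200.4  167.4] rpy [-3.141e+00  1.800e-03  8.660e-02] F [-5.24  0.96  3.99] open 0.2
phi 0.140 (ball 0.140 corner 0.101) torque 0.385 Nm
[0.33089787 1.11666836 0.08288589]
```

Request:
drive_tool(moves=[-0.1,0,0,0,0,0,1,-0.3,0,-0.3,0,0,0,1,-0.3,0,-0.9,0,0,0,1,-0.9,0,-0.4,0,0,0,1,-0.9,0,0,0,0,0,1])

```text
clock: 19.0
ee_pos: [486.5, -247.0, 250.4]
orientation: [3.14, -0.004, 0.087]
force: [-0.4, -1.2, 0.7]
opening: -0.1
grip_force: 0.0
```

Request:
drive_tool(moves=[-0.6,0,0,0,0,0,1,0,0,0,0,0,0,1,0,0,0,0,0,0,1,0,0,0,0,0,0,1,0,0,0,0,0,0,1])

```text
clock: 19.5
ee_pos: [457.2, -249.0, 247.6]
orientation: [-3.141, 0.0, 0.088]
force: [0.1, -0.4, 0.2]
opening: 0.0
grip_force: 0.0
```

```bash
python3 - <<'E'
from h import *
st();f=grab_frame('top');g=grab_frame('side')
cv2.imwrite('pics/t5.png',np.vstack([cv2.resize(f['color'][150:240,200:400,::-1],(800,360),interpolation=cv2.INTER_CUBIC),cv2.resize(g['color'][185:265,230:430,::-1],(800,240)[:1]+(240,),interpolation=cv2.INTER_CUBIC)]))
E
```

```text
t 19.5 tcp [-153.9 -200.3  247.6] rpy [-3.1411  0.      0.0875] F [ 0.02 -0.43  0.25] open 0.0
```

View pics/t5.png

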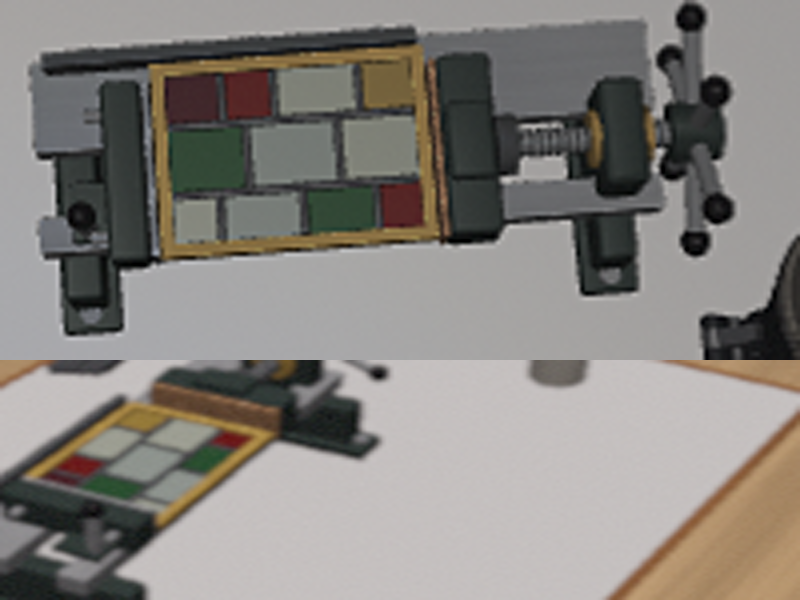

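The panel sits between the steel plate at (152,160) and the cork at (432,130), and its back edge runs from (150,67) to (420,46) along the rail. I'll check the numbers.

```bash
python3 - <<'E'
from h import *
from scipy.optimize import least_squares
f=grab_frame("top");g=f["color"].astype(np.float32)
c=lambda u,v:np.array([u/4+200-.37,v/4+150-.37])
def cr(v,P):
    P=np.array(P,float);a=v[2];return np.c_[v[0]+P[:,0]*np.cos(a)-P[:,1]*np.sin(a),v[1]+P[:,0]*np.sin(a)+P[:,1]*np.cos(a),P[:,2]]
P2=[(65,90,92),(65,-90,92),(-65,-90,92),(-65,90,92)]
O=np.array([c(*q) for q in[(150,66),(419,45),(440,239),(165,259)]])
# sub-pixel: gold mask outline
hsv=cv2.cvtColor(f["color"],cv2.COLOR_RGB2HSV)
m=((hsv[...,0]>12)&(hsv[...,0]<28)&(hsv[...,1]>100)&(hsv[...,2]>90)).astype(np.uint8);m[:,:233]=0;m[:,312:]=0;m[:160]=0;m[218:]=0
b=cv2.minAreaRect(cv2.findNonZero(m));print(b)
for o in (O,):
    r=least_squares(lambda v:(proj(cr(v,P2),f)-o).ravel(),[600,20,.08]);e=C@np.r_[r.x[:2]-p[:2],0];print("panel cramp",e[:2].round(1),"dyaw",round(r.x[2]-p[2],4),r.fun.round(1))
for n,q0,q1 in [("panel back",(150,66),(419,45)),("panel front",(165,259),(440,239))]:
    A,B=ray(c(*q0),f,92),ray(c(*q1),f,92);print(n,(C@(A-[*p[:2],0]))[:2],(C@(B-[*p[:2],0]))[:2])
# rail top line and way back edge for reference
for n,q,z in[("wayback",(32,66),80),("wayback",(645,22),80),("railfoot L",(45,75),80),("railfoot R",(415,44),80)]:print(n,(C@(ray(c(*q),f,z)-[*p[:2],0]))[:2])
# rows of back-edge via column gradient on gold
pts=[]
for col in range(242,302,4):
    rr=np.where(m[:,col])[0]
    if len(rr): pts.append((ray((col,rr.min()-.5),f,92),ray((col,rr.max()+.5),f,92)))
for k in(0,1):
    X=np.array([C@(q[k]-[*p[:2],0]) for q in pts]);l=np.polyfit(X[:,1],X[:,0],1);print("edge",k,"slope",l[0].round(4),"x at y55",np.polyval(l,55).round(1))
E
```

```text
((274.2117614746094, 187.2529296875), (48.3954963684082, 71.8646240234375), 85.60128784179688)
panel cramp [19.7 61. ] dyaw 0.0096 [-0.3 -0.   0.7 -0.1  0.2 -0.3 -0.6  0.4]
panel back [ 83.70916265 150.81513046] [ 85.41694389 -26.45445818]
panel front [-45.22213338 148.89025743] [-45.08138521 -29.10031069]
wayback [ 92.71813513 229.25711413]
wayback [  94.1900169 -179.8506041]
railfoot L [ 85.95439111 220.99687441]
railfoot R [ 89.6999322  -24.88570185]
edge 0 slope -0.0083 x at y55 84.8
edge 1 slope -0.0076 x at y55 -44.1
```

```bash
python3 -c "
from plant import *
print(sign_off())"
```

```text
the job is handed in; nothing more can be done
None
```

I handed the job in with the panel flat along the back rail and clamped against the end stop at an estimated 55–60 N, the arm clear and the bottle, jar and hammer untouched; no verdict came back.

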